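# Load the cone warmer

### The job

Get the wafer-cone warmer going: first turn its heat dial clockwise exactly six clicks from off, never past that. Then take the wooden forming cones out of the leaning rack one at a time, the largest first and the smallest last (one size may be missing today): dip each cone's tip into the steel pot until it touches the oiled felt at the bottom, then stand the cone upright, fully home, in the socket that its taper fits. Keep the pot standing and leave the sweets, the tin lid and the dough where they are.

Things in the scene. Friction and masses are not known exactly. Their poses are not given: they have to be found in the camera images.
- cone_large: Wooden forming cone with a red handle end, 155 mm long, 70 to 130 g. Origin: centre of the tip's end face; own z axis from tip to handle. Taper: diameter 12 mm at the tip, growing evenly to 44 mm at 80 mm; short shoulder to 87 mm; then a round handle, diameter 26 mm, up to 155 mm. Starts leaning in the rack, handle up; lift it straight up. May be missing.
- cone_medium: Wooden forming cone with a yellow handle end, 155 mm long, 70 to 130 g. Origin: centre of the tip's end face; own z axis from tip to handle. Taper: diameter 12 mm at the tip, growing evenly to 37 mm at 80 mm; short shoulder to 87 mm; then a round handle, diameter 26 mm, up to 155 mm. Starts leaning in the rack, handle up; lift it straight up. May be missing.
- cone_small: Wooden forming cone with a blue handle end, 155 mm long, 70 to 130 g. Origin: centre of the tip's end face; own z axis from tip to handle. Taper: diameter 12 mm at the tip, growing evenly to 30 mm at 80 mm; short shoulder to 87 mm; then a round handle, diameter 26 mm, up to 155 mm. Starts leaning in the rack, handle up; lift it straight up. May be missing.
- rack: Fixed wooden rack, 110 mm deep (x), 276 mm long (y), 115 mm high; origin: centre of its underside, z up; its -x side, to which the handles lean, faces the robot's right. Three places at y = -80, 0, +80 mm, in which the sizes lie in any order: tip in a gap between blocks at x = +35 mm, 15 mm up; axis 30 degrees from upright, handle leaning to -x in a notch of the upper bar (x = -30, z = 91 mm), 93 to 103 mm from the tip, the rest free.
- warmer: Fixed white and metal cone warmer, 112 mm deep (x), 310 mm long (y), flat top (deck and control box) 92 mm above the table. Origin: centre of its underside, z up, front -x. Three tapered sockets in the deck along its length, the dial on the control box at its +y end.
- socket_large (a point): Centre of the mouth of the tapered through socket for the large cone (red end), level with the deck, -115 mm along the warmer's y axis; mouth 42 mm across, narrowing downwards over 40 mm to match the cone. Axis vertical, axes as the warmer's. A cone fully home has its tip 75 mm below this point (2 mm either way, as it happens to lie): about 5 mm of taper stays above the deck.
- socket_medium (a point): Centre of the mouth of the tapered through socket for the medium cone (yellow end), level with the deck, -38 mm along the warmer's y axis; mouth 35 mm across, narrowing downwards over 40 mm to match the cone. Axis vertical, axes as the warmer's. A cone fully home has its tip 75 mm below this point (2 mm either way, as it happens to lie): about 5 mm of taper stays above the deck.
- socket_small (a point): Centre of the mouth of the tapered through socket for the small cone (blue end), level with the deck, 34 mm along the warmer's y axis; mouth 29 mm across, narrowing downwards over 40 mm to match the cone. Axis vertical, axes as the warmer's. A cone fully home has its tip 75 mm below this point (2 mm either way, as it happens to lie): about 5 mm of taper stays above the deck.
- dial_grip (a point): Middle of the dial's bar grip, on its vertical axis, 27 mm above the deck, 83 mm from the small socket's centre. Black bar 46 mm long, 14 mm wide, from 7 to 40 mm above the deck, over a flat skirt 54 mm across. Turns with the dial: x axis along the bar; the white pointer is on the -x end and points to the warmer's front (red tick) when off.
- dial (a joint): Angle of the heat dial, rad: 0 is off, grows clockwise seen from above, up to a stop at the eighth click. A click every 30 degrees (0.524 rad), with a black tick each; the detent resists with up to 0.07 N m and, let go, the dial snaps to the nearest click. Six clicks = 3.14 rad.
- oil_pot: Small open steel pot, round and straight-sided, loose, 0.25 to 0.5 kg, 75 mm high, 88 mm across outside, 81 mm inside. Origin: centre of its underside, z up.
- felt_top (a point): Centre of the upper face of the round yellowish oiled felt (74 mm across, firm) fixed in the bottom of the pot, on its axis, 16 mm above the pot's underside and 59 mm below its rim. A tip is dipped when it is on the felt or within about 5 mm of it for a moment (0.2 s).
- sweets_tray: Black tray, 150 x 150 x 42 mm, with four pumpkin-shaped sweets, loose; a bystander. Origin: centre of its underside.
- tin_lid: Round metal lid, 125 mm across, 13 mm high, loose; a bystander. Origin: centre of its underside.
- dough_pink: Wrapped lump of pink dough, 65 x 67 x 38 mm, loose; a bystander. Origin: centre of its underside.
Things that resemble listed ones, but are neither listed nor needed, are in the scene too. What is shaped like the oil_pot but black, pink or purple is not meant.

How it is judged:
On the way, in this order (a step that is already met when the one before it is completed fails the run):
1. the heat dial has been turned six clicks and rests there (value of joint dial between 3.0116 and 3.2716 rad and velocity of joint dial between -0.1 and 0.1 rad/s), for 0.3 s.
2. the tip of the large cone is dipped to the felt in the pot (horizontal distance between cone_large and felt_top below 0.034 m and z of cone_large in the frame of felt_top below 0.006 m), for 0.2 s.
3. the large cone stands home in its socket, let go (horizontal distance between cone_large and socket_large below 0.005 m and z of cone_large in the frame of socket_large between -0.082 and -0.07 m and angle between cone_large's own z axis and vertical below 0.07 rad and contact force between the fingers and cone_large below 0.05 N), for 0.2 s.
4. the tip of the medium cone is dipped to the felt in the pot (horizontal distance between cone_medium and felt_top below 0.034 m and z of cone_medium in the frame of felt_top below 0.006 m), for 0.2 s.
5. the medium cone stands home in its socket, let go (horizontal distance between cone_medium and socket_medium below 0.005 m and z of cone_medium in the frame of socket_medium between -0.082 and -0.07 m and angle between cone_medium's own z axis and vertical below 0.07 rad and contact force between the fingers and cone_medium below 0.05 N), for 0.2 s.
6. the tip of the small cone is dipped to the felt in the pot (horizontal distance between cone_small and felt_top below 0.034 m and z of cone_small in the frame of felt_top below 0.006 m), for 0.2 s.
7. the small cone stands home in its socket, let go (horizontal distance between cone_small and socket_small below 0.005 m and z of cone_small in the frame of socket_small between -0.082 and -0.07 m and angle between cone_small's own z axis and vertical below 0.07 rad and contact force between the fingers and cone_small below 0.05 N), for 0.2 s.
At the end, for the whole second after the job is handed in: Every cone that was in the rack stands at rest in the socket of its own size: tip within 5 mm of the socket's axis, upright within 4 degrees, its tip 70 to 82 mm below the socket's mouth (75 is home). The dial is at its sixth click (3.14 rad, within 0.13). The pot stands upright (all of step 3 and all of step 5 and all of step 7 and linear speed of each of cone_large, cone_medium, cone_small below 0.02 m/s and value of joint dial between 3.0116 and 3.2716 rad and angle between oil_pot's own z axis and vertical below 0.12 rad); the robot touches nothing.
It fails at once if the dial was turned past the sixth click (value of joint dial above 3.46623 rad).
It fails at once if the pot was knocked over (angle between oil_pot's own z axis and vertical above 0.6 rad).
It fails at once if the sweets tray was pushed away (distance of sweets_tray from where it was at the start of the episode above 0.04 m).
It fails at once if the tin lid was pushed away (distance of tin_lid from where it was at the start of the episode above 0.04 m).
It fails at once if the lump of dough was pushed away (distance of dough_pink from where it was at the start of the episode above 0.04 m).
Of cone_large, cone_medium, cone_small only 2 to 3 are there at a start; the rules pass over those that are not, and their reading is None.
At some moment in a run one of oil_pot may be knocked a few centimetres aside while the robot is not near it.
It also fails if it takes over 210 s, if anything falls off the work surface, if the arm or the gripper's body presses on something with over 40 N, if the wrist force passes 120 N, or if a joint passes its speed limit or range.

### The arm

A 6-joint arm with a two-finger parallel gripper is mounted at the origin on a cart in front of the work surface, level with it; the furniture and walls round the work are solid. World frame = base frame: x ahead of the robot, y to its left, z up, the work surface at z = 0. Lengths are in m, angles in rad, forces in N, time in s.
With the tool pointing down it reaches from about 0.35 to 0.775 m from the base axis. Payload 7.3 kg.
Tool frame: the origin (TCP) lies at the very end of the fingers, on their centre line; the grasp point (between the pads) lies 19 mm behind it; z points along the fingers, y is the line along which they close (so a half turn about z gives the same grasp; the last joint's range is limited). The gripper opens to 92 mm and grips with 3 to 60 N. Pads are 19 mm wide; open, the fingers measure 130 mm over their backs; the gripper's body (75 mm by 190 mm) begins 47 mm behind the grasp point.
Start: joints at [-1.358, 0.342, 1.524, -0, 1.275, -0.146], TCP at [0.184, -0.492, 0.227] pointing down, gripper open.
Joint ranges: [-2.53, 2.53], [-0.77, 2.02], [0.04, 2.7], [-1, 4.14], [0.28, 2.66], [-3.11, 3.11]. Speed limits (rad/s): [2.57, 2.57, 3.14, 3.14, 3.14, 3.14].

### API

Orientations are given as [roll, pitch, yaw] about the fixed x, y, z axes, in that order (R = Rz(yaw) Ry(pitch) Rx(roll)).
In Python, from cell import robot, read_camera, get_calibration gives the robot as it stands. The module is installed in compiled form; this text tells all that it offers.
- The arm moves only by the tool send_rows, never from a script. Its argument "plan" is a list of rows, each a list of 2 entries, a list of its own where there are three numbers: the shift along the tool's x, y, z as a fraction of full scale, then the turn, a rotation vector about the tool's x, y, z as a fraction of full scale. A call has exactly 10 rows; each row shifts and turns the commanded pose from where the row before left it, along the tool's axes as they then stand; what a row does not reach is not made up. Full scale, the value 1, is 0.025 m for a shift and 90 degrees for a turn. A row lasts 1/8 s, in which the tool goes at most 62.5 mm and 10.7 degrees, less where a joint would pass 70% of its speed; a pose out of reach is approached as far as the arm can. A call with a number of a shift or a turn outside -1 to 1 is refused whole. A call with a gripper value outside its range is refused whole. "gripper" is the opening, from -1 (shut) to 1 (fully open), so that 0 is half open, set as the call begins (left out, the last holds). The fingers move at their own pace and stop on an object; "force" is the grip in N (left out, the last holds). Time passes only in rows, so rows that do not move let the fingers close, or fill a call up. It gives the time, the measured TCP pose, the force, the opening and the grip force at its end, in the units of the state.
- robot.observe(): the state, without advancing time (a new reading comes with each control period).
- read_camera(name): name is "side" or "top"; returns (picture, depth): 480x640x3 uint8, blue, green, red; 480x640 float32, m along the optical axis (not along the pixel's ray), 0 where there is no reading.
- get_calibration(name): a dict with "intrinsics" (3x3 intrinsics, pixels), "dist_coeffs" ([k1, k2, p1, p2, k3] as OpenCV has them; the pictures are not rectified), "rvec" (rotation vector, rad) and "tvec" (3), from world to camera coordinates, as OpenCV has them. Camera axes: x right, y down, z forward; pixel columns grow to the right and rows downward; lengths in m; the calibration is good to about 2 mm. A picture is of the moment at which its call begins. get_calibration takes no time and is no camera call.
- robot.hand_in(): hands the job in; it is judged then, once.
The state is a dict: "time": time; "qpos": joint angles; "qvel": joint speeds; "joint_efforts": joint torques, N m; "tool_pos": TCP position; "tool_rot": TCP orientation; "contact_force": force on the tool from outside, world axes, zero at the start; "torque": the same for the moment, N m; "opening": finger opening in m; "grip_force": force on a finger pad.
Only numpy, scipy, OpenCV 4.12 (cv2) and the standard library are available. Lean on these libraries where they do the work, as an engineer would, in place of code of your own. Each camera call takes 0.05 s, during which the arm holds its last target. There are 200 camera calls.

## Working session

There is one attempt and no reset: what is moved stays moved. The work goes in short steps, Python scripts to look and compute and a tool call to move; the robot and the scene stay as the last step left them, time stands still between calls to the robot, and variables do not carry over. Pictures are saved under pics/ and viewed, at most 14 in all, crops included, and the job is handed in when it is done.

Besides the shell and the picture viewer there is one more tool, called after ">>>" as name([rows], argument=value, ...), one row to a line, values as JSON. send_rows: Moves the arm, as the interface text tells. Shift numbers are shares of 0.025 m and turn numbers shares of 90 degrees, none past 1 either way. Its arguments: {"type":"object","properties":{"plan":{"type":"array"},"gripper":{"type":"number"},"force":{"type":"number"}},"required":["plan"]}

```bash
mkdir -p pics; ls; cat > h.py <<'E'
import numpy as np, cv2
from cell import robot, read_camera, get_calibration
def cal(n):
    c=get_calibration(n); K=np.array(c["intrinsics"],float); d=np.array(c["dist_coeffs"],float)
    R=cv2.Rodrigues(np.array(c["rvec"],float))[0]; t=np.array(c["tvec"],float).ravel()
    return K,d,R,t
def ray(n,uv):
    K,d,R,t=cal(n); p=cv2.undistortPoints(np.array(uv,float).reshape(-1,1,2),K,d).reshape(-1,2)
    v=np.c_[p,np.ones(len(p))]@R; return -R.T@t, v
def plane(n,uv,z):
    o,v=ray(n,uv); return o+v*((z-o[2])/v[:,2])[:,None]
def cloud(n,depth):
    K,d,R,t=cal(n); h,w=depth.shape; u,v=np.meshgrid(np.arange(w),np.arange(h))
    p=cv2.undistortPoints(np.c_[u.ravel(),v.ravel()].astype(float).reshape(-1,1,2),K,d).reshape(-1,2)
    P=np.c_[p,np.ones(len(p))]*depth.reshape(-1,1); return ((P-t)@R).reshape(h,w,3)
def proj(n,P):
    K,d,R,t=cal(n); return cv2.projectPoints(np.array(P,float).reshape(-1,3),cv2.Rodrigues(R)[0],t,K,d)[0].reshape(-1,2)
E
python3 - <<'E'
from h import *
for n in("side","top"):
    p,d=read_camera(n); cv2.imwrite(f"pics/{n}0.png",p); np.save(f"{n}0.npy",d)
    K,_,R,t=cal(n); print(n,K[0,0],(-R.T@t).round(3),(R[2]).round(3))
s=robot.observe(); print({k:np.round(v,3) for k,v in s.items()})
E
```

```text
pics
side 509.43733437884976 [0.372 1.032 1.023] [ 0.12  -0.757 -0.642]
top 589.7509011308795 [ 0.368 -0.045  1.616] [ 0.118 -0.014 -0.993]
{'time': np.float64(0.1), 'qpos': array([-1.358,  0.343,  1.525,  0.   ,  1.275, -0.146]), 'qvel': array([-0.003, -0.002, -0.002, -0.001,  0.   , -0.001]), 'joint_efforts': array([ 3.0000e-03, -4.3200e+01, -2.4469e+01,  7.2000e-02,  5.3000e-02,
       -0.0000e+00]), 'tool_pos': array([ 0.184, -0.491,  0.226]), 'tool_rot': array([-3.14 , -0.   ,  0.359]), 'contact_force': array([-0.364, -0.505, -0.097]), 'torque': array([-0.007,  0.018,  0.005]), 'grip_force': np.float64(0.0), 'opening': np.float64(0.091)}
```

View pics/top0.png

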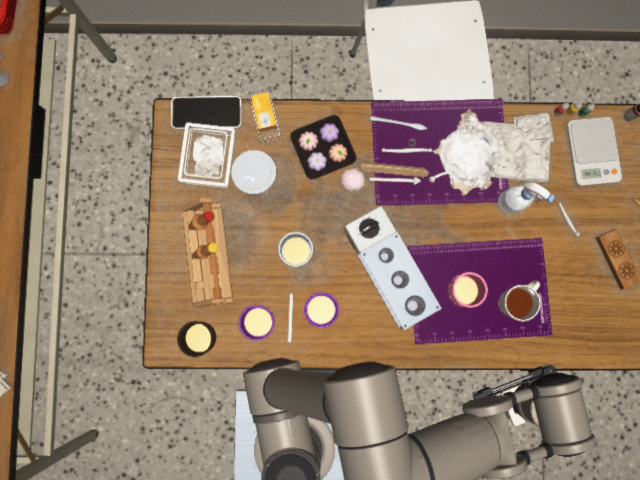

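View pics/side0.png

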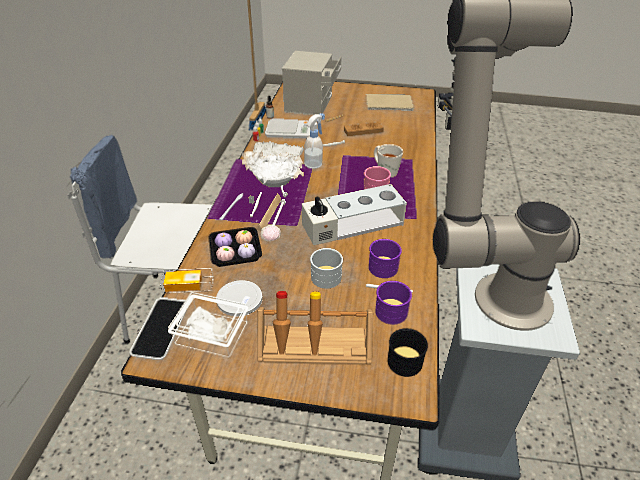

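The top picture shows the rack at (208,253), with a red cone at (203,218), a yellow cone at (208,248) and the third place empty. The warmer is at (392,268), with its dial at (370,228) and sockets at (386,256), (400,280) and (415,305).

The pot-shaped things are grey steel (296,250), black (197,338), purple (257,322) and (321,310), and pink (467,290). Only the grey one fits the oil_pot, because the black, pink and purple ones are ruled out. I'll confirm that in an enlarged crop.

```bash
python3 - <<'E'
from h import *
p=cv2.imread("pics/top0.png"); 
c=np.hstack([cv2.resize(p[195:335,178:318],None,fx=2.8,fy=2.8,interpolation=3),cv2.resize(p[195:335,320:460],None,fx=2.8,fy=2.8,interpolation=3)]); cv2.imwrite("pics/crop0.png",c); print(c.shape)
d=np.load("top0.npy"); C=cloud("top",d)
hsv=cv2.cvtColor(p,cv2.COLOR_BGR2HSV)
def st(name,m):
    q=C[m]; print(name,len(q),q.mean(0).round(4),q.min(0).round(3),q.max(0).round(3))
U,V=np.meshgrid(np.arange(640),np.arange(480))
box=lambda a,b,c_,e:(U>=a)&(U<c_)&(V>=b)&(V<e)
# pot rim
m=box(270,225,325,275)&(C[...,2]>0.06)&(C[...,2]<0.09); q=C[m]
(cx,cy),r=cv2.minEnclosingCircle(q[:,:2].astype(np.float32)); print("pot",cx,cy,r,q[:,2].max())
# warmer deck
m=box(335,200,450,335)&(abs(C[...,2]-0.092)<0.006); r=cv2.minAreaRect(C[m][:,:2].astype(np.float32)); print("deck",r)
print(cv2.boxPoints(r))
m=box(335,200,450,335)&(C[...,2]>0.115); st("bar",m); print(cv2.minAreaRect(C[m][:,:2].astype(np.float32)))
# rack
m=box(175,195,240,310)&(C[...,2]>0.02)&(C[...,2]<0.118); r=cv2.minAreaRect(C[m][:,:2].astype(np.float32)); print("rack",r); print(cv2.boxPoints(r))
# sockets dark 
g=cv2.cvtColor(p,cv2.COLOR_BGR2GRAY)
m=(box(375,240,430,320)&(g<110)).astype(np.uint8)
n,l,s,ce=cv2.connectedComponentsWithStats(m)
for i in range(1,n):
    if s[i,4]>40: print("sock",ce[i],s[i],plane("top",ce[i],0.092))
red=(hsv[...,1]>150)&((hsv[...,0]<6)|(hsv[...,0]>174)); yel=(hsv[...,1]>180)&(hsv[...,0]>22)&(hsv[...,0]<34)
st("red",red&box(180,200,235,310)); st("yel",yel&box(180,200,235,310))
E
```

```text
(392, 784, 3)
pot 0.5250712037086487 0.0010227474849671125 0.04607611522078514 0.0858861541377154
deck ((0.4801437258720398, -0.25188398361206055), (0.30830469727516174, 0.1138618215918541), 29.86260414123535)
[[ 0.3181123  -0.2792681 ]
 [ 0.37480658 -0.37801152]
 [ 0.64217514 -0.22449988]
 [ 0.58548087 -0.12575644]]
bar 168 [ 0.4982 -0.1349  0.6964] [ 0.368 -0.211  0.118] [ 0.595 -0.045  1.616]
((0.48621296882629395, -0.11951957643032074), (0.02591424062848091, 0.2772112488746643), 52.40917205810547)
rack ((0.514404833316803, 0.24387241899967194), (0.2755993604660034, 0.10520311444997787), 8.233386039733887)
[[0.37049264 0.27619812]
 [0.3855583  0.17207932]
 [0.658317   0.21154672]
 [0.64325136 0.3156655 ]]
sock [421.49710983 258.71098266] [407 244  23  43 519] [[ 0.50085776 -0.32750983  0.092     ]]
sock [388.88135593 254.33898305] [383 249  10  13  59] [[ 0.51162193 -0.24253468  0.092     ]]
sock [401.1443299  280.32989691] [392 272  16  16  97] [[ 0.44432491 -0.27388995  0.092     ]]
sock [416.67532468 306.08441558] [406 296  19  19 154] [[ 0.37828988 -0.31343741  0.092     ]]
red 79 [0.5989 0.218  0.1492] [0.587 0.207 0.14 ] [0.61  0.231 0.158]
yel 36 [0.5202 0.2052 0.1502] [0.513 0.197 0.144] [0.529 0.213 0.157]
```

View pics/crop0.png

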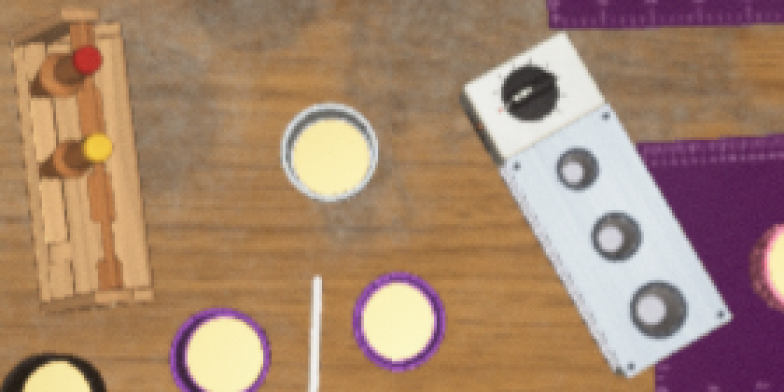

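The crop confirms the steel pot, the only grey one, with the yellowish felt at its bottom. Its centre is at about (330,152) in the crop, which is (296,249) in the full picture. The red cone is at the far rack place and the yellow one in the middle. The nearest place is empty, so the small cone is missing. The dial pointer is at the red tick.

Next I'll refine the dial and socket positions.

```bash
cat >> h.py <<'E'
from scipy.spatial.transform import Rotation as Ro
def go(P,rpy,cur=None):
    """total tool-frame shift (units of 25 mm) before turning, and turn rotvec (units of 90 deg)"""
    s=robot.observe(); p=np.array(s["tool_pos"]); R=Ro.from_euler("xyz",s["tool_rot"])
    T=rpy if isinstance(rpy,Ro) else Ro.from_euler("xyz",rpy)
    w=(R.inv()*T).as_rotvec()/(np.pi/2)
    print("t",round(s["time"],2),"tcp",p.round(4),"rpy deg",np.degrees(s["tool_rot"]).round(1),"F",np.round(s["contact_force"],1),"open",round(float(s["opening"]),4))
    print("shift",(R.inv().apply(np.array(P)-p)/0.025).round(3),"turn",w.round(4),"shift in target axes",(T.inv().apply(np.array(P)-p)/0.025).round(3))
E
python3 - <<'E'
from h import *
p=cv2.imread("pics/top0.png"); d=np.load("top0.npy"); C=cloud("top",d); U,V=np.meshgrid(np.arange(640),np.arange(480))
box=lambda a,b,c_,e:(U>=a)&(U<c_)&(V>=b)&(V<e)
m=box(335,200,400,250)&(C[...,2]>0.118)&(C[...,2]<0.145); print("bar",m.sum(),C[m].mean(0),cv2.minAreaRect(C[m][:,:2].astype(np.float32)))
hsv=cv2.cvtColor(p,cv2.COLOR_BGR2HSV); g=hsv[...,2]
# skirt: black disc at z~.095-.099
m=(box(350,212,392,245)&(g<80)).astype(np.uint8); print("skirt px",m.sum()); 
ce=np.argwhere(m)[:,::-1]; (cx,cy),r=cv2.minEnclosingCircle(ce.astype(np.float32)); print("skirt",(cx,cy),r,plane("top",[cx,cy],0.099))
# sockets: depth below deck
for (u,v) in [(386,256),(400,280),(415,305)]:
    m=box(u-14,v-14,u+14,v+14)&(C[...,2]<0.084)&(np.hypot(U-u,V-v)<13)
    uv=np.argwhere(m)[:,::-1].astype(np.float32); (cx,cy),r=cv2.minEnclosingCircle(uv); P=plane("top",[cx,cy],0.092)[0]
    P2=plane("top",uv.mean(0),0.092)[0]
    print("sock",P.round(4),P2.round(4),r*1.524/590)
m=box(175,195,240,310)&(C[...,2]>0.08)&(C[...,2]<0.13); q=C[m]
ax=np.array([-.143,.99]); xr=(q[:,:2]-[.5144,.2439])@ax; yr=(q[:,:2]-[.5144,.2439])@np.array([-.99,-.143])
k=(xr<-.01)
for lo in np.arange(-.14,.14,.02):
    kk=k&(yr>=lo)&(yr<lo+.02); print(round(lo,2),kk.sum(),q[kk,2].max().round(3) if kk.any() else None, (xr[kk].min().round(3),xr[kk].max().round(3)) if kk.any() else None)
E
```

```text
bar 103 [ 0.57810137 -0.18989957  0.1304763 ] ((0.5783800482749939, -0.18965227901935577), (0.014367833733558655, 0.04618693143129349), 29.74898910522461)
skirt px 244
skirt (364.5, 233.5) 16.324926376342773 [[ 0.56481326 -0.17854456  0.099     ]]
sock [ 0.5053 -0.234   0.092 ] [ 0.5079 -0.2348  0.092 ] 0.030613311728784592
sock [ 0.444  -0.2696  0.092 ] [ 0.4458 -0.2699  0.092 ] 0.031168301010131835
sock [ 0.3791 -0.3072  0.092 ] [ 0.3804 -0.3074  0.092 ] 0.030382903541952874
-0.14 97 0.119 (np.float64(-0.046), np.float64(-0.01))
-0.12 64 0.104 (np.float64(-0.038), np.float64(-0.016))
-0.1 7 0.129 (np.float64(-0.019), np.float64(-0.011))
-0.08 62 0.13 (np.float64(-0.036), np.float64(-0.01))
-0.06 68 0.104 (np.float64(-0.039), np.float64(-0.012))
-0.04 62 0.105 (np.float64(-0.038), np.float64(-0.017))
-0.02 11 0.128 (np.float64(-0.025), np.float64(-0.011))
0.0 46 0.129 (np.float64(-0.036), np.float64(-0.01))
0.02 68 0.11 (np.float64(-0.038), np.float64(-0.017))
0.04 68 0.108 (np.float64(-0.038), np.float64(-0.017))
0.06 32 0.105 (np.float64(-0.037), np.float64(-0.02))
0.08 35 0.107 (np.float64(-0.037), np.float64(-0.022))
0.1 69 0.104 (np.float64(-0.039), np.float64(-0.016))
0.12 89 0.117 (np.float64(-0.046), np.float64(-0.01))
0.14 0 None None
```

```bash
python3 -c "
from h import *
go([.5783,-.1897,.17],[np.pi,0,np.radians(119.8)])"
```

```text
t 0.1 tcp [ 0.1843 -0.4912  0.2261] rpy deg [-179.9   -0.    20.6] F [-0.4 -0.5 -0.1] open 0.0915
shift [18.991 -5.756  2.257] turn [-5.0000e-04 -8.0000e-04 -1.1027e+00] shift in target axes [ 2.634 19.67   2.245]
```

>>> send_rows([
  [[0.95,-0.29,0],[0,0,0]],
  [[0.95,-0.29,0],[0,0,0]],
  [[0.95,-0.29,0],[0,0,0]],
  [[0.95,-0.29,0],[0,0,0]],
  [[0.95,-0.29,0],[0,0,0]],
  [[0.95,-0.29,0],[0,0,0]],
  [[0.95,-0.29,0],[0,0,0]],
  [[0.95,-0.29,0],[0,0,0]],
  [[0.95,-0.29,0],[0,0,0]],
  [[0.95,-0.29,0],[0,0,0]],
], gripper=0.3, force=45)

```text
time: 1.35
tool_pos: [0.3817, -0.3396, 0.2264]
tool_rot: [-3.141, 0.0, 0.359]
contact_force: [-0.2, -0.4, -0.4]
opening: 0.0598
grip_force: 0.0
```

>>> send_rows([
  [[0.95,-0.29,0.2],[0,0,0]],
  [[0.95,-0.29,0.2],[0,0,0]],
  [[0.95,-0.29,0.2],[0,0,0]],
  [[0.95,-0.29,0.2],[0,0,0]],
  [[0.95,-0.29,0.2],[0,0,0]],
  [[0.95,-0.29,0.2],[0,0,0]],
  [[0.95,-0.29,0.2],[0,0,0]],
  [[0.95,-0.29,0.2],[0,0,0]],
  [[0.95,-0.29,0.2],[0,0,0]],
  [[0.95,-0.29,0.2],[0,0,0]],
])

```text
time: 2.6
tool_pos: [0.5788, -0.1883, 0.1761]
tool_rot: [-3.141, 0.001, 0.359]
contact_force: [0.1, -0.7, 0.8]
opening: 0.0591
grip_force: 0.0
```

>>> send_rows([
  [[0,0,0],[0,0,-0.11]],
  [[0,0,0],[0,0,-0.11]],
  [[0,0,0],[0,0,-0.11]],
  [[0,0,0],[0,0,-0.11]],
  [[0,0,0],[0,0,-0.11]],
  [[0,0,0],[0,0,-0.11]],
  [[0,0,0],[0,0,-0.11]],
  [[0,0,0],[0,0,-0.11]],
  [[0,0,0],[0,0,-0.11]],
  [[0,0,0],[0,0,-0.11]],
])

```text
time: 3.85
tool_pos: [0.5784, -0.1888, 0.1763]
tool_rot: [-3.141, -0.0, 2.092]
contact_force: [0.0, -0.2, 0.0]
opening: 0.0596
grip_force: 0.0
```

```bash
python3 -c "
from h import *
go([.5783,-.1897,.107],[np.pi,0,np.radians(119.8)])"
```

```text
t 3.85 tcp [ 0.5784 -0.1888  0.1763] rpy deg [-180.    -0.   119.9] F [ 0.  -0.2  0. ] open 0.0596
shift [-0.032 -0.022  2.774] turn [-0.0002 -0.0003  0.0009] shift in target axes [-0.031 -0.023  2.774]
```

>>> send_rows([
  [[-0.03,-0.02,0.7],[0,0,0]],
  [[0,0,0.7],[0,0,0]],
  [[0,0,0.7],[0,0,0]],
  [[0,0,0.5],[0,0,0]],
  [[0,0,0.17],[0,0,0]],
  [[0,0,0],[0,0,0]],
  [[0,0,0],[0,0,0]],
  [[0,0,0],[0,0,0]],
  [[0,0,0],[0,0,0]],
  [[0,0,0],[0,0,0]],
])

```text
time: 5.1
tool_pos: [0.5782, -0.19, 0.1076]
tool_rot: [3.141, 0.0, 2.087]
contact_force: [-0.5, 0.4, -0.3]
opening: 0.0596
grip_force: 0.0
```

>>> send_rows([
  [[0,0,0],[0,0,0]],
  [[0,0,0],[0,0,0]],
  [[0,0,0],[0,0,0]],
  [[0,0,0],[0,0,0]],
  [[0,0,0],[0,0,0]],
  [[0,0,0],[0,0,0]],
  [[0,0,0],[0,0,0]],
  [[0,0,0],[0,0,0]],
  [[0,0,0],[0,0,0]],
  [[0,0,0],[0,0,0]],
], gripper=-1)

```text
time: 6.35
tool_pos: [0.5784, -0.1898, 0.1075]
tool_rot: [3.141, 0.0, 2.087]
contact_force: [3.4, 2.1, -0.4]
opening: 0.0136
grip_force: 45.0
```

>>> send_rows([
  [[0,0,0],[0,0,0.1]],
  [[0,0,0],[0,0,0.1]],
  [[0,0,0],[0,0,0.1]],
  [[0,0,0],[0,0,0.1]],
  [[0,0,0],[0,0,0.1]],
  [[0,0,0],[0,0,0.1]],
  [[0,0,0],[0,0,0.1]],
  [[0,0,0],[0,0,0.1]],
  [[0,0,0],[0,0,0.1]],
  [[0,0,0],[0,0,0.1]],
])

```text
time: 7.6
tool_pos: [0.5796, -0.1895, 0.1076]
tool_rot: [3.139, -0.002, 0.515]
contact_force: [7.7, 2.1, -3.4]
opening: 0.0171
grip_force: 60.7
```

```bash
python3 -c "
from h import *
go([.5783,-.1897,.107],[np.pi,0,np.radians(119.6-180)])"
```

```text
t 7.6 tcp [ 0.5796 -0.1895  0.1076] rpy deg [ 1.799e+02 -1.000e-01  2.950e+01] F [ 7.7  2.1 -3.4] open 0.0171
shift [-0.05  -0.02   0.024] turn [ 2.000e-04 -2.200e-03  9.991e-01] shift in target axes [-0.021  0.05   0.025]
```

>>> send_rows([
  [[0,0,0],[0,0,0.12]],
  [[0,0,0],[0,0,0.12]],
  [[0,0,0],[0,0,0.12]],
  [[0,0,0],[0,0,0.12]],
  [[0,0,0],[0,0,0.12]],
  [[0,0,0],[0,0,0.12]],
  [[0,0,0],[0,0,0.12]],
  [[0,0,0],[0,0,0.08]],
  [[0,0,0],[0,0,0.06]],
  [[0,0,0],[0,0,0.02]],
])

```text
time: 8.85
tool_pos: [0.5789, -0.1907, 0.1076]
tool_rot: [-3.141, -0.003, -1.047]
contact_force: [4.5, -1.5, -3.0]
opening: 0.0181
grip_force: 43.4
```

>>> send_rows([
  [[0,0,0],[0,0,0]],
  [[0,0,0],[0,0,0]],
  [[0,0,0],[0,0,0]],
  [[0,0,0],[0,0,0]],
  [[0,0,0],[0,0,0]],
  [[0,0,0],[0,0,0]],
  [[0,0,0],[0,0,0]],
  [[0,0,0],[0,0,0]],
  [[0,0,0],[0,0,0]],
  [[0,0,0],[0,0,0]],
])

```text
time: 10.1
tool_pos: [0.5783, -0.19, 0.1075]
tool_rot: [-3.141, -0.0, -1.048]
contact_force: [4.7, 0.2, -1.5]
opening: 0.0135
grip_force: 44.3
```

>>> send_rows([
  [[0,0,0],[0,0,0]],
  [[0,0,0],[0,0,0]],
  [[0,0,0],[0,0,0]],
  [[0,0,0],[0,0,0]],
  [[0,0,-0.6],[0,0,0]],
  [[0,0,-1],[0,0,0]],
  [[0,0,-1],[0,0,0]],
  [[0,0,-1],[0,0,0]],
  [[0,0,-1],[0,0,0]],
  [[0,0,-1],[0,0,0]],
], gripper=0.3)

```text
time: 11.35
tool_pos: [0.5781, -0.1899, 0.2496]
tool_rot: [-3.141, -0.001, -1.048]
contact_force: [-0.2, 0.7, -0.9]
opening: 0.06
grip_force: 0.0
```

```bash
cat >> h.py <<'E'
xr=np.array([-.143,.9897,0]); yr=np.array([-.9897,-.143,0]); rc=np.array([.5144,.2439,0])
ca=.866*np.array([0,0,1])-.5*xr
RT=Ro.from_matrix(np.c_[np.cross(-yr,-ca),-yr,-ca])  # tool coaxial with leaning cone
def tip(y): return rc+.035*xr+y*yr+[0,0,.015]
E
python3 -c "
from h import *
print(RT.as_euler('xyz',degrees=True), tip(-.08), tip(-.08)+.155*ca, tip(0)+.155*ca)
go(tip(-.08)+.19*ca+[0,0,.03],RT)
go(tip(-.08)+.19*ca+[0,0,.03],[np.pi,0,np.radians(98.2)])
s,d=read_camera('side'); cv2.imwrite('pics/side1.png',cv2.resize(s[170:270,270:430],None,fx=4,fy=4,interpolation=3))"
```

```text
[180.         -30.00017066  98.22166662] [0.588571  0.2899795 0.015    ] [0.5996535  0.21327775 0.14923   ] [0.5204775  0.20183775 0.14923   ]
t 11.35 tcp [ 0.5781 -0.1899  0.2496] rpy deg [-1.8e+02 -1.0e-01 -6.0e+01] F [-0.2  0.7 -0.9] open 0.06
shift [-12.894  -8.539   1.594] turn [ 0.4576  0.0869 -1.7042] shift in target axes [12.309  3.159  8.957]
t 11.35 tcp [ 0.5781 -0.1899  0.2496] rpy deg [-1.8e+02 -1.0e-01 -6.0e+01] F [-0.2  0.7 -0.9] open 0.06
shift [-12.894  -8.539   1.594] turn [ 9.0000e-04 -8.0000e-04 -1.7583e+00] shift in target axes [15.14   3.153  1.603]
```

View pics/side1.png

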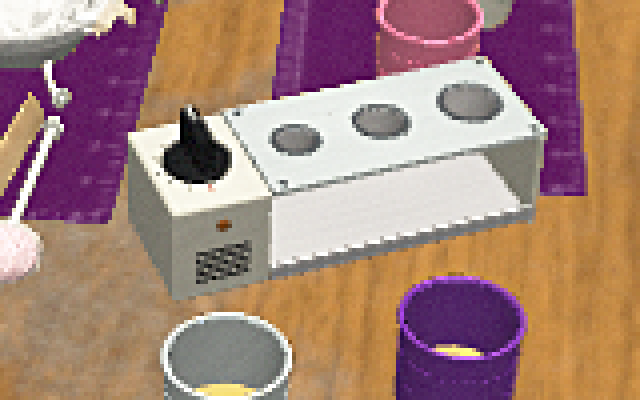

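The picture shows the pointer at the back (190,110), opposite the red tick at (210,187), so the dial is at six clicks. Now to the rack for the red cone.

>>> send_rows([
  [[-0.99,-0.66,0],[0,0,0]],
  [[-0.99,-0.66,0],[0,0,0]],
  [[-0.99,-0.66,0],[0,0,0]],
  [[-0.99,-0.66,0],[0,0,0]],
  [[-0.99,-0.66,0],[0,0,0]],
  [[-0.99,-0.66,0],[0,0,0]],
  [[-0.99,-0.66,0],[0,0,0]],
  [[-0.99,-0.66,0],[0,0,0]],
  [[-0.99,-0.66,0],[0,0,0]],
  [[-0.99,-0.66,0],[0,0,0]],
])

```text
time: 12.65
tool_pos: [0.5974, 0.1079, 0.2478]
tool_rot: [-3.141, -0.0, -1.048]
contact_force: [0.5, 0.3, -0.4]
opening: 0.0595
grip_force: 0.0
```

>>> send_rows([
  [[-0.99,-0.66,0],[0,0,0]],
  [[-0.99,-0.66,0],[0,0,0]],
  [[-0.99,-0.66,0],[0,0,0]],
  [[0,0,0],[0,0,-0.11]],
  [[0,0,0],[0,0,-0.11]],
  [[0,0,0],[0,0,-0.11]],
  [[0,0,0],[0,0,-0.11]],
  [[0,0,0],[0,0,-0.11]],
  [[0,0,0],[0,0,-0.11]],
  [[0,0,0],[0,0,-0.11]],
])

```text
time: 13.9
tool_pos: [0.6032, 0.1959, 0.2478]
tool_rot: [3.141, -0.0, 0.167]
contact_force: [-0.2, 0.3, 0.0]
opening: 0.0594
grip_force: 0.0
```

>>> send_rows([
  [[0,0,0],[0,0,-0.11]],
  [[0,0,0],[0,0,-0.11]],
  [[0,0,0],[0,0,-0.11]],
  [[0,0,0],[0,0,-0.11]],
  [[0,0,0],[0,0,-0.11]],
  [[0,0,0],[0,0,-0.11]],
  [[0,0,0],[0,0,-0.11]],
  [[0,0,0],[0,0,-0.11]],
  [[0,0,0],[0,0,-0.11]],
  [[0,0,0],[0,0,0]],
])

```text
time: 15.15
tool_pos: [0.6033, 0.196, 0.2477]
tool_rot: [3.141, 0.0, 1.715]
contact_force: [0.7, -0.2, -0.2]
opening: 0.0598
grip_force: 0.0
```

```bash
python3 -c "
from h import *
go(tip(-.08)+.19*ca,RT)"
```

```text
t 15.15 tcp [0.6033 0.196  0.2477] rpy deg [180.    0.   98.3] F [ 0.7 -0.2 -0.2] open 0.0598
shift [ 0.006 -0.046  2.727] turn [1.000e-04 3.334e-01 6.000e-04] shift in target axes [-1.359 -0.045  2.365]
```

>>> send_rows([
  [[0,0,0],[0,0.0834,0]],
  [[0,0,0],[0,0.0834,0]],
  [[0,0,0],[0,0.0834,0]],
  [[0,0,0],[0,0.0834,0]],
  [[-0.68,-0.02,0.7],[0,0,0]],
  [[-0.68,-0.02,0.7],[0,0,0]],
  [[0,0,0],[0,0,0]],
  [[0,0,0],[0,0,0]],
  [[0,0,0],[0,0,0]],
  [[0,0,0],[0,0,0]],
])

```text
time: 16.4
tool_pos: [0.6043, 0.1843, 0.201]
tool_rot: [3.14, -0.524, 1.717]
contact_force: [-0.5, 0.9, 0.6]
opening: 0.0596
grip_force: 0.0
```

```bash
python3 -c "
from h import *
go(tip(-.08)+.118*ca,RT)
p,d=read_camera('side'); cv2.imwrite('pics/side2.png',cv2.resize(p[220:380,220:400],None,fx=3.3,fy=3.3,interpolation=3))"
```

```text
t 16.4 tcp [0.6043 0.1843 0.201 ] rpy deg [179.9 -30.   98.4] F [-0.5  0.9  0.6] open 0.0596
shift [-0.019 -0.016  3.86 ] turn [-0.0001 -0.      0.0017] shift in target axes [-0.019 -0.017  3.86 ]
```

View pics/side2.png

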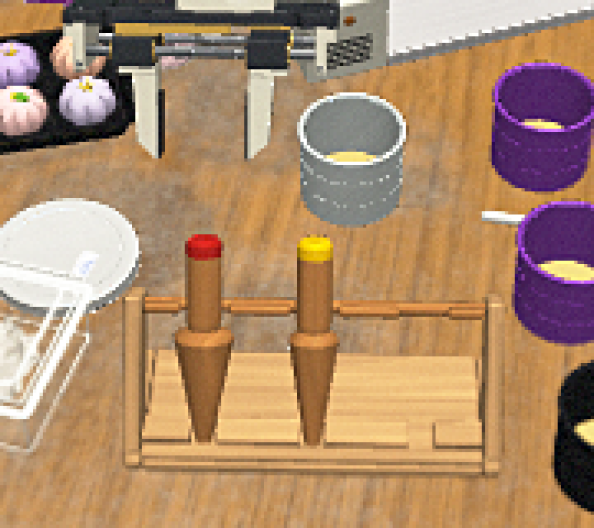

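The open fingers at (148,115) and (262,115) sit in line above the red handle end at (205,247), so I'll go in and close.

>>> send_rows([
  [[-0.02,-0.02,0.8],[0,0,0]],
  [[0,0,0.8],[0,0,0]],
  [[0,0,0.8],[0,0,0]],
  [[0,0,0.8],[0,0,0]],
  [[0,0,0.5],[0,0,0]],
  [[0,0,0.16],[0,0,0]],
  [[0,0,0],[0,0,0]],
  [[0,0,0],[0,0,0]],
  [[0,0,0],[0,0,0]],
  [[0,0,0],[0,0,0]],
])

```text
time: 17.7
tool_pos: [0.5968, 0.2311, 0.1166]
tool_rot: [3.141, -0.524, 1.717]
contact_force: [0.1, -0.8, 0.6]
opening: 0.0596
grip_force: 0.0
```

>>> send_rows([
  [[0,0,0],[0,0,0]],
  [[0,0,0],[0,0,0]],
  [[0,0,0],[0,0,0]],
  [[0,0,0],[0,0,0]],
  [[0,0,0],[0,0,0]],
  [[0,0,0],[0,0,0]],
  [[0,0,0],[0,0,0]],
  [[0,0,0],[0,0,0]],
  [[0,0,0],[0,0,0]],
  [[0,0,0],[0,0,0]],
], gripper=-1, force=35)

```text
time: 18.95
tool_pos: [0.5966, 0.2313, 0.1163]
tool_rot: [-3.142, -0.524, 1.717]
contact_force: [-0.1, -0.0, -1.9]
opening: 0.0257
grip_force: 35.0
```

```bash
python3 -c "
from h import *
p=robot.observe()['tool_pos']; go(p+np.array([0,0,.2]),RT)"
```

```text
t 18.95 tcp [0.5966 0.2313 0.1163] rpy deg [-180.   -30.    98.4] F [-0.1 -0.  -1.9] open 0.0257
shift [ 4.003 -0.    -6.927] turn [-0.0008 -0.0002  0.0013] shift in target axes [ 4.     0.    -6.928]
```

>>> send_rows([
  [[0.4,0,-0.69],[0,0,0]],
  [[0.4,0,-0.69],[0,0,0]],
  [[0.4,0,-0.69],[0,0,0]],
  [[0.4,0,-0.69],[0,0,0]],
  [[0.4,0,-0.69],[0,0,0]],
  [[0.4,0,-0.69],[0,0,0]],
  [[0.4,0,-0.69],[0,0,0]],
  [[0.4,0,-0.69],[0,0,0]],
  [[0.4,0,-0.69],[0,0,0]],
  [[0.4,0,-0.69],[0,0,0]],
])

```text
time: 20.2
tool_pos: [0.5964, 0.2315, 0.3175]
tool_rot: [3.141, -0.524, 1.717]
contact_force: [0.4, -0.2, -1.2]
opening: 0.0256
grip_force: 35.0
```

>>> send_rows([
  [[0,0,0],[0,-0.0834,0]],
  [[0,0,0],[0,-0.0834,0]],
  [[0,0,0],[0,-0.0834,0]],
  [[0,0,0],[0,-0.0834,0]],
  [[0,0,0],[0,0,0]],
  [[0,0,0],[0,0,0]],
  [[0,0,0],[0,0,0]],
  [[0,0,0],[0,0,0]],
  [[0,0,0],[0,0,0]],
  [[0,0,0],[0,0,0]],
])

```text
time: 21.45
tool_pos: [0.5966, 0.2314, 0.3157]
tool_rot: [-3.142, -0.0, 1.716]
contact_force: [-0.2, -0.2, -0.5]
opening: 0.0253
grip_force: 35.0
```

```bash
cat >> h.py <<'E'
U,V=np.meshgrid(np.arange(640),np.arange(480))
def pot(save=None):
    p,d=read_camera("top"); C=cloud("top",d); b,g,r=[p[...,i].astype(int) for i in range(3)]
    hsv=cv2.cvtColor(p,cv2.COLOR_BGR2HSV)
    felt=(hsv[...,0]>18)&(hsv[...,0]<34)&(hsv[...,1]>60)&(hsv[...,2]>170)&(C[...,2]>0)&(C[...,2]<.035)
    n,l,s,ce=cv2.connectedComponentsWithStats(felt.astype(np.uint8))
    for i in range(1,n):
        if s[i,4]>150: print("felt px",ce[i].round(1),s[i,4],plane("top",ce[i],.016)[0].round(4))
    m=(U>250)&(U<345)&(V>215)&(V<290)&(C[...,2]>0.055)&(C[...,2]<0.085); q=C[m]
    (cx,cy),rr=cv2.minEnclosingCircle(q[:,:2].astype(np.float32)); print("rim",len(q),round(cx,4),round(cy,4),round(rr,4))
    if save: cv2.imwrite(save,p)
    return p,C
E
python3 - <<'E'
from h import *
p,C=pot(); s,d=read_camera("side"); 
go([.525,.001,.31],[np.pi,0,np.radians(30)]); go([.525,.001,.31],[np.pi,0,np.radians(98.4)])
cv2.imwrite("pics/both3.png",np.hstack([cv2.resize(s[60:360,200:440],(400,500)),cv2.resize(p[170:370,170:330],(400,500))]))
E
```

```text
felt px [262.8 107.6] 375 [0.9296 0.099  0.016 ]
felt px [295.7 250.8] 536 [0.5266 0.002  0.016 ]
felt px [465.6 289.8] 443 [ 0.4235 -0.4609  0.016 ]
felt px [316.4 303.5] 171 [ 0.3841 -0.0555  0.016 ]
felt px [257.7 321.7] 537 [0.3344 0.1017 0.016 ]
rim 247 0.5252 0.0013 0.0459
t 21.55 tcp [0.5966 0.2315 0.3157] rpy deg [-180.     0.    98.3] F [-0.1 -0.4 -0.1] open 0.0253
shift [-8.706 -4.173  0.228] turn [-0.      0.      0.7594] shift in target axes [-7.09   6.553  0.228]
t 21.55 tcp [0.5966 0.2315 0.3157] rpy deg [-180.     0.    98.3] F [-0.1 -0.4 -0.1] open 0.0253
shift [-8.706 -4.173  0.228] turn [-0.      0.     -0.0006] shift in target axes [-8.703 -4.18   0.228]
```

View pics/both3.png

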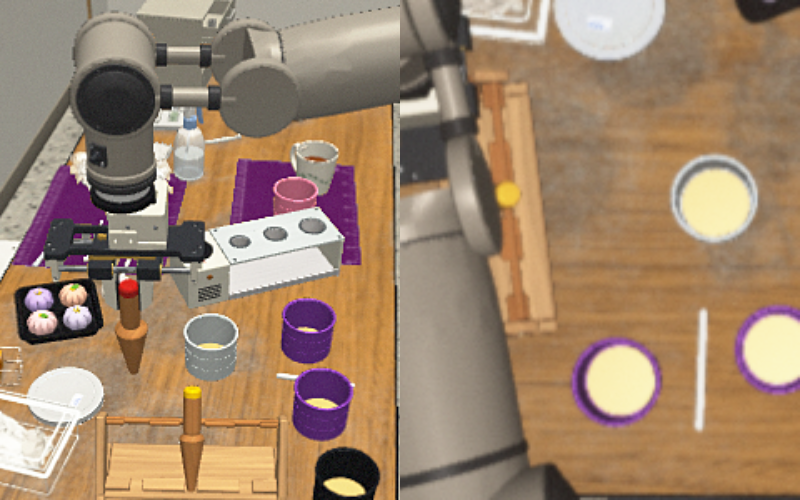

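>>> send_rows([
  [[-0.87,-0.42,0],[0,0,0]],
  [[-0.87,-0.42,0],[0,0,0]],
  [[-0.87,-0.42,0],[0,0,0]],
  [[-0.87,-0.42,0],[0,0,0]],
  [[-0.87,-0.42,0],[0,0,0]],
  [[-0.87,-0.42,0],[0,0,0]],
  [[-0.87,-0.42,0],[0,0,0]],
  [[-0.87,-0.42,0],[0,0,0]],
  [[-0.87,-0.42,0],[0,0,0]],
  [[-0.87,-0.42,0],[0,0,0]],
])

```text
time: 22.8
tool_pos: [0.524, 0.0005, 0.3159]
tool_rot: [3.141, 0.0, 1.717]
contact_force: [0.5, -1.1, -0.6]
opening: 0.0257
grip_force: 35.0
```

```bash
cat >> h.py <<'E'
def tipcheck(save,L=.118):
    t=np.array(robot.observe()["tool_pos"]); s,d=read_camera("side"); 
    pr=proj("side",[t+[0,0,.155-L],t-[0,0,.005],t-[0,0,L]]).round(1); print("proj end,tcp,tip",pr.tolist())
    u,v=pr[2].astype(int); x0,y0=max(u-40,0),v-75
    big=cv2.resize(s[y0:y0+100,x0:x0+80],None,fx=5,fy=5,interpolation=3)
    for a in pr: cv2.drawMarker(big,tuple(((a-[x0,y0]+.5)*5).astype(int).tolist()),(0,255,0),0,16,1)
    cv2.imwrite(save,big)
E
python3 -c "
from h import *
tipcheck('pics/tip1.png'); go([.525,.001,.017+.118],[np.pi,0,np.radians(98.4)])"
```

```text
proj end,tcp,tip [[327.6, 172.9], [327.4, 187.3], [326.8, 223.2]]
t 22.85 tcp [ 0.5234 -0.0019  0.3159] rpy deg [-1.80e+02  1.00e-01  9.83e+01] F [ 0.9 -1.1 -1. ] open 0.0255
shift [0.121 0.083 7.237] turn [-0.0003  0.0012 -0.0013] shift in target axes [0.107 0.08  7.237]
```

View pics/tip1.png

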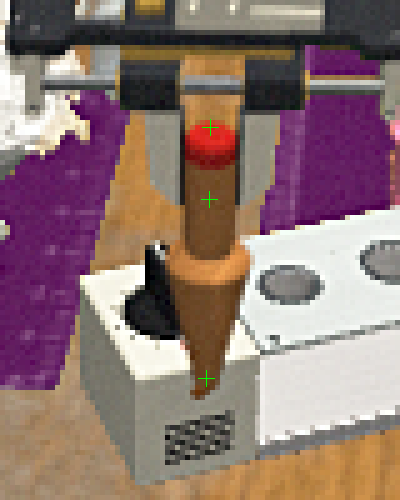

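Tip and shoulder match the upright projection. The cone sits about 6 mm lower in the grip than assumed and shows hardly any tilt. Now the dip, slowing down near the felt.

>>> send_rows([
  [[0.05,0.04,1],[0,0,0]],
  [[0.05,0.04,1],[0,0,0]],
  [[0,0,1],[0,0,0]],
  [[0,0,1],[0,0,0]],
  [[0,0,1],[0,0,0]],
  [[0,0,0.8],[0,0,0]],
  [[0,0,0.2],[0,0,0]],
  [[0,0,0],[0,0,0]],
  [[0,0,0],[0,0,0]],
  [[0,0,0],[0,0,0]],
])

```text
time: 24.1
tool_pos: [0.5263, 0.0038, 0.1665]
tool_rot: [3.14, 0.0, 1.717]
contact_force: [0.0, 0.6, -0.9]
opening: 0.0256
grip_force: 35.0
```

>>> send_rows([
  [[0,0,0.1],[0,0,0]],
  [[0,0,0.1],[0,0,0]],
  [[0,0,0.1],[0,0,0]],
  [[0,0,0.1],[0,0,0]],
  [[0,0,0.1],[0,0,0]],
  [[0,0,0.1],[0,0,0]],
  [[0,0,0.1],[0,0,0]],
  [[0,0,0.1],[0,0,0]],
  [[0,0,0],[0,0,0]],
  [[0,0,0],[0,0,0]],
])

```text
time: 25.35
tool_pos: [0.526, 0.0039, 0.1458]
tool_rot: [3.141, 0.0, 1.717]
contact_force: [0.0, -0.1, -0.7]
opening: 0.0253
grip_force: 35.0
```

>>> send_rows([
  [[0,0,0.05],[0,0,0]],
  [[0,0,0.05],[0,0,0]],
  [[0,0,0.05],[0,0,0]],
  [[0,0,0.05],[0,0,0]],
  [[0,0,0],[0,0,0]],
  [[0,0,0],[0,0,0]],
  [[0,0,0],[0,0,0]],
  [[0,0,0],[0,0,0]],
  [[0,0,0],[0,0,0]],
  [[0,0,0],[0,0,0]],
])

```text
time: 26.6
tool_pos: [0.5259, 0.0038, 0.1407]
tool_rot: [-3.142, 0.0, 1.717]
contact_force: [1.0, 0.7, -1.3]
opening: 0.0252
grip_force: 35.0
```

>>> send_rows([
  [[0,0,0.05],[0,0,0]],
  [[0,0,0.05],[0,0,0]],
  [[0,0,0.05],[0,0,0]],
  [[0,0,0],[0,0,0]],
  [[0,0,0],[0,0,0]],
  [[0,0,0],[0,0,0]],
  [[0,0,0],[0,0,0]],
  [[0,0,0],[0,0,0]],
  [[0,0,0],[0,0,0]],
  [[0,0,0],[0,0,0]],
])

```text
time: 27.85
tool_pos: [0.5259, 0.0038, 0.137]
tool_rot: [-3.142, 0.0, 1.717]
contact_force: [-0.5, 0.2, -0.4]
opening: 0.0252
grip_force: 35.0
```

>>> send_rows([
  [[0,0,0.05],[0,0,0]],
  [[0,0,0.05],[0,0,0]],
  [[0,0,0.05],[0,0,0]],
  [[0,0,0],[0,0,0]],
  [[0,0,0],[0,0,0]],
  [[0,0,0],[0,0,0]],
  [[0,0,0],[0,0,0]],
  [[0,0,0],[0,0,0]],
  [[0,0,0],[0,0,0]],
  [[0,0,0],[0,0,0]],
])

```text
time: 29.1
tool_pos: [0.5262, 0.0038, 0.1341]
tool_rot: [3.141, 0.0, 1.717]
contact_force: [-1.8, -0.6, 6.3]
opening: 0.025
grip_force: 35.0
```

Touched the felt at 6 N. Lifting and moving to the large socket.

>>> send_rows([
  [[0,0,-0.3],[0,0,0]],
  [[0,0,-0.7],[0,0,0]],
  [[0,0,-0.8],[0,0,0]],
  [[0,0,-0.8],[0,0,0]],
  [[0,0,-0.8],[0,0,0]],
  [[0,0,-0.8],[0,0,0]],
  [[0,0,-0.8],[0,0,0]],
  [[0,0,-0.8],[0,0,0]],
  [[0,0,-0.4],[0,0,0]],
  [[0,0,0],[0,0,0]],
])

```text
time: 30.35
tool_pos: [0.5261, 0.0038, 0.2886]
tool_rot: [3.141, 0.0, 1.717]
contact_force: [-0.4, 0.4, -1.1]
opening: 0.0253
grip_force: 35.0
```

>>> send_rows([
  [[0,0,0],[0,0,0.11]],
  [[0,0,0],[0,0,0.11]],
  [[0,0,0],[0,0,0.11]],
  [[0,0,0],[0,0,0.11]],
  [[0,0,0],[0,0,0.11]],
  [[0,0,0],[0,0,0.11]],
  [[0,0,0],[0,0,0.1]],
  [[0,0,0],[0,0,0]],
  [[0,0,0],[0,0,0]],
  [[0,0,0],[0,0,0]],
])

```text
time: 31.6
tool_pos: [0.5259, 0.0039, 0.288]
tool_rot: [-3.141, 0.0, 0.524]
contact_force: [-0.4, -0.7, -1.1]
opening: 0.0255
grip_force: 35.0
```

```bash
python3 -c "
from h import *
go([.379,-.307,.29],[np.pi,0,np.radians(29.8)])"
```

```text
t 31.6 tcp [0.5259 0.0039 0.288 ] rpy deg [-180.     0.    30.1] F [-0.4 -0.7 -1.1] open 0.0255
shift [-11.312   7.822  -0.078] turn [-0.0001  0.0002  0.0028] shift in target axes [-11.278   7.871  -0.081]
```

>>> send_rows([
  [[-0.94,0.65,0],[0,0,0]],
  [[-0.94,0.65,0],[0,0,0]],
  [[-0.94,0.65,0],[0,0,0]],
  [[-0.94,0.65,0],[0,0,0]],
  [[-0.94,0.65,0],[0,0,0]],
  [[-0.94,0.65,0],[0,0,0]],
  [[-0.94,0.65,0],[0,0,0]],
  [[-0.94,0.65,0],[0,0,0]],
  [[-0.94,0.65,0],[0,0,0]],
  [[-0.94,0.65,0],[0,0,0]],
])

```text
time: 32.85
tool_pos: [0.403, -0.2551, 0.2883]
tool_rot: [3.141, -0.0, 0.524]
contact_force: [0.4, 0.7, -1.8]
opening: 0.0252
grip_force: 35.0
```

>>> send_rows([
  [[-0.94,0.66,0],[0,0,0]],
  [[-0.94,0.66,0],[0,0,0]],
  [[0,0,0],[0,0,0]],
  [[0,0,0],[0,0,0]],
  [[0,0,0],[0,0,0]],
  [[0,0,0],[0,0,0]],
  [[0,0,0],[0,0,0]],
  [[0,0,0],[0,0,0]],
  [[0,0,0],[0,0,0]],
  [[0,0,0],[0,0,0]],
])

```text
time: 34.1
tool_pos: [0.3792, -0.3063, 0.2882]
tool_rot: [3.141, 0.0, 0.523]
contact_force: [0.1, 0.3, -0.7]
opening: 0.0257
grip_force: 35.0
```

```bash
python3 - <<'E'
from h import *
go([.379,-.307,.228],[np.pi,0,np.radians(29.8)])
tipcheck('pics/tip2.png')
print(proj("side",[.379,-.307,.092]))
E
```

```text
t 34.1 tcp [ 0.3792 -0.3063  0.2882] rpy deg [180.   0.  30.] F [ 0.1  0.3 -0.7] open 0.0257
shift [-0.021  0.019  2.41 ] turn [0.0001 0.     0.0017] shift in target axes [-0.021  0.019  2.41 ]
proj end,tcp,tip [[393.5, 128.9], [392.2, 141.7], [388.8, 174.2]]
[[386.67293586 194.95317142]]
```

View pics/tip2.png

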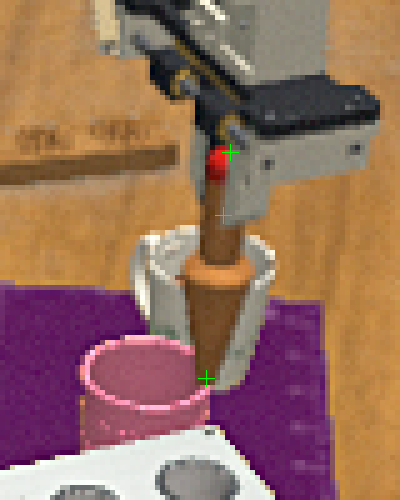

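Tip and socket line up: the mouth is at about (198,485) in the crop, where I predicted (196,482). Lowering into the socket.

>>> send_rows([
  [[-0.02,0.02,0.8],[0,0,0]],
  [[0,0,0.8],[0,0,0]],
  [[0,0,0.8],[0,0,0]],
  [[0,0,0.8],[0,0,0]],
  [[0,0,0.8],[0,0,0]],
  [[0,0,0.6],[0,0,0]],
  [[0,0,0.4],[0,0,0]],
  [[0,0,0.3],[0,0,0]],
  [[0,0,0],[0,0,0]],
  [[0,0,0],[0,0,0]],
])

```text
time: 35.4
tool_pos: [0.3793, -0.3073, 0.1562]
tool_rot: [3.141, -0.0, 0.523]
contact_force: [0.6, -0.7, 0.1]
opening: 0.0251
grip_force: 35.0
```

>>> send_rows([
  [[0,0,0.08],[0,0,0]],
  [[0,0,0.08],[0,0,0]],
  [[0,0,0.08],[0,0,0]],
  [[0,0,0.08],[0,0,0]],
  [[0,0,0],[0,0,0]],
  [[0,0,0],[0,0,0]],
  [[0,0,0],[0,0,0]],
  [[0,0,0],[0,0,0]],
  [[0,0,0],[0,0,0]],
  [[0,0,0],[0,0,0]],
])

```text
time: 36.65
tool_pos: [0.379, -0.3071, 0.1478]
tool_rot: [3.141, -0.0, 0.523]
contact_force: [-0.2, -0.0, -1.1]
opening: 0.0254
grip_force: 35.0
```

>>> send_rows([
  [[0,0,0.06],[0,0,0]],
  [[0,0,0.06],[0,0,0]],
  [[0,0,0.06],[0,0,0]],
  [[0,0,0.06],[0,0,0]],
  [[0,0,0],[0,0,0]],
  [[0,0,0],[0,0,0]],
  [[0,0,0],[0,0,0]],
  [[0,0,0],[0,0,0]],
  [[0,0,0],[0,0,0]],
  [[0,0,0],[0,0,0]],
])

```text
time: 37.9
tool_pos: [0.3791, -0.3075, 0.1419]
tool_rot: [3.14, 0.0, 0.523]
contact_force: [-1.5, -4.3, 1.4]
opening: 0.0252
grip_force: 35.0
```

>>> send_rows([
  [[-0.04,0.04,0],[0,0,0]],
  [[0,0,0.05],[0,0,0]],
  [[0,0,0.05],[0,0,0]],
  [[0,0,0.05],[0,0,0]],
  [[0,0,0],[0,0,0]],
  [[0,0,0],[0,0,0]],
  [[0,0,0],[0,0,0]],
  [[0,0,0],[0,0,0]],
  [[0,0,0],[0,0,0]],
  [[0,0,0],[0,0,0]],
])

```text
time: 39.15
tool_pos: [0.3787, -0.3084, 0.138]
tool_rot: [3.141, 0.0, 0.523]
contact_force: [-1.5, -3.8, -0.1]
opening: 0.0256
grip_force: 35.0
```

Sinking as hoped. Another small nudge the same way, then further down.

>>> send_rows([
  [[-0.03,0.03,0],[0,0,0]],
  [[0,0,0.05],[0,0,0]],
  [[0,0,0.05],[0,0,0]],
  [[0,0,0.03],[0,0,0]],
  [[0,0,0],[0,0,0]],
  [[0,0,0],[0,0,0]],
  [[0,0,0],[0,0,0]],
  [[0,0,0],[0,0,0]],
  [[0,0,0],[0,0,0]],
  [[0,0,0],[0,0,0]],
])

```text
time: 40.4
tool_pos: [0.3783, -0.3094, 0.1352]
tool_rot: [3.141, 0.0, 0.523]
contact_force: [-3.4, -0.4, 5.8]
opening: 0.0254
grip_force: 35.0
```

>>> send_rows([
  [[-0.02,0,0.03],[0,0,0]],
  [[0,0,0.02],[0,0,0]],
  [[0,0,0],[0,0,0]],
  [[0,0,0],[0,0,0]],
  [[0,0,0],[0,0,0]],
  [[0,0,0],[0,0,0]],
  [[0,0,0],[0,0,0]],
  [[0,0,0],[0,0,0]],
  [[0,0,0],[0,0,0]],
  [[0,0,0],[0,0,0]],
])

```text
time: 41.65
tool_pos: [0.3783, -0.3095, 0.135]
tool_rot: [3.14, -0.001, 0.523]
contact_force: [-4.0, 1.9, 14.9]
opening: 0.0253
grip_force: 35.0
```

>>> send_rows([
  [[0,0,0],[0,0,0]],
  [[0,0,0],[0,0,0]],
  [[0,0,0],[0,0,0]],
  [[0,0,0],[0,0,0]],
  [[0,0,0],[0,0,0]],
  [[0,0,0],[0,0,0]],
  [[0,0,-0.4],[0,0,0]],
  [[0,0,-1],[0,0,0]],
  [[0,0,-1],[0,0,0]],
  [[0,0,-1],[0,0,0]],
], gripper=0.3)

```text
time: 42.9
tool_pos: [0.378, -0.3097, 0.2201]
tool_rot: [3.141, -0.0, 0.523]
contact_force: [-0.2, -0.6, -0.5]
opening: 0.0596
grip_force: 0.0
```

>>> send_rows([
  [[0,0,-1],[0,0,0]],
  [[0,0,-0.8],[0,0,0]],
  [[0,0,0],[0,0,-0.11]],
  [[0,0,0],[0,0,-0.11]],
  [[0,0,0],[0,0,-0.11]],
  [[0,0,0],[0,0,-0.11]],
  [[0,0,0],[0,0,-0.11]],
  [[0,0,0],[0,0,-0.11]],
  [[0,0,0],[0,0,-0.1]],
  [[0,0,0],[0,0,0]],
])

```text
time: 44.15
tool_pos: [0.378, -0.3097, 0.2641]
tool_rot: [3.141, 0.001, 1.715]
contact_force: [-0.7, 0.1, 0.2]
opening: 0.0599
grip_force: 0.0
```

```bash
cat >> h.py <<'E'
def ck(P,col,save):
    """P: expected tip of upright cone; print seen end-cap against the prediction"""
    for n in ("side","top"):
        s,d=read_camera(n); h=cv2.cvtColor(s,cv2.COLOR_BGR2HSV); u,v=proj(n,np.array(P)+[0,0,.155])[0]
        m=(h[...,1]>140)&(h[...,2]>90)&(((h[...,0]<6)|(h[...,0]>174)) if col=="r" else ((h[...,0]>20)&(h[...,0]<34)))&(np.hypot(U-u,V-v)<22)
        q=cloud(n,d)[m]; print(n,"pred",(u,v),"seen",U[m].mean() if m.any() else 0,V[m].mean() if m.any() else 0,m.sum(),"zmax",np.percentile(q[:,2],90) if m.any() else 0,q.mean(0).round(4))
        if n=="side": cv2.imwrite(save,cv2.resize(s[110:240,290:430],None,fx=4,fy=4,interpolation=3))
E
python3 -c "
from h import *
ck([.378,-.309,.017],'r','pics/side4.png')
go(tip(0)+.155*ca+[0,0,.1],[np.pi,0,np.radians(98.2)])"
```

```text
side pred (np.float64(389.2908114488371), np.float64(173.30244654511918)) seen 388.92727272727274 175.94545454545454 55 zmax 0.17216323661619837 [ 0.3783 -0.3086  0.1627]
top pred (np.float64(420.60757444119264), np.float64(306.014278529542)) seen 0 0 0 zmax 0 [nan nan nan]
t 44.25 tcp [ 0.378  -0.3097  0.2639] rpy deg [180.    0.   98.2] F [0.4 0.1 0.5] open 0.0597
shift [19.443  8.549  0.58 ] turn [ 0.0002  0.0003 -0.0003] shift in target axes [19.438  8.56   0.587]h.py:54: RuntimeWarning: Mean of empty slice.
  q=cloud(n,d)[m]; print(n,"pred",(u,v),"seen",U[m].mean() if m.any() else 0,V[m].mean() if m.any() else 0,m.sum(),"zmax",np.percentile(q[:,2],90) if m.any() else 0,q.mean(0).round(4))
  ret = um.true_divide(
```

View pics/side4.png

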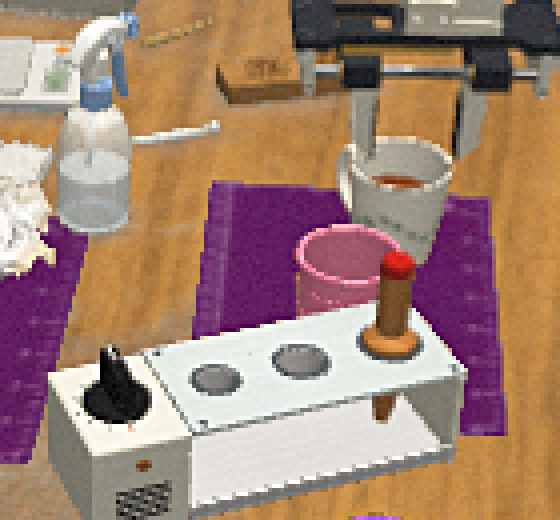

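The red cone stands upright, seated with only its shoulder above the deck at (390,340). Its end is at z=0.172, which is the home height. Now the yellow cone.

>>> send_rows([
  [[0.97,0.43,0],[0,0,0]],
  [[0.97,0.43,0],[0,0,0]],
  [[0.97,0.43,0],[0,0,0]],
  [[0.97,0.43,0],[0,0,0]],
  [[0.97,0.43,0],[0,0,0]],
  [[0.97,0.43,0],[0,0,0]],
  [[0.97,0.43,0],[0,0,0]],
  [[0.97,0.43,0],[0,0,0]],
  [[0.97,0.43,0],[0,0,0]],
  [[0.97,0.43,0],[0,0,0]],
])

```text
time: 45.5
tool_pos: [0.4493, -0.0532, 0.2637]
tool_rot: [3.141, 0.0, 1.714]
contact_force: [0.6, 0.9, 0.4]
opening: 0.0599
grip_force: 0.0
```

>>> send_rows([
  [[0.97,0.43,0],[0,0,0]],
  [[0.97,0.43,0],[0,0,0]],
  [[0.97,0.43,0],[0,0,0]],
  [[0.97,0.43,0],[0,0,0]],
  [[0.97,0.43,0],[0,0,0]],
  [[0.97,0.43,0],[0,0,0]],
  [[0.97,0.43,0],[0,0,0]],
  [[0.97,0.43,0],[0,0,0]],
  [[0.97,0.43,0],[0,0,0]],
  [[0.8,0.4,0],[0,0,0]],
])

```text
time: 46.75
tool_pos: [0.5202, 0.1981, 0.2636]
tool_rot: [3.142, 0.0, 1.714]
contact_force: [0.1, -0.9, -0.1]
opening: 0.0596
grip_force: 0.0
```

>>> send_rows([
  [[0,0,0],[0,0.0834,0]],
  [[0,0,0],[0,0.0834,0]],
  [[0,0,0],[0,0.0834,0]],
  [[0,0,0],[0,0.0834,0]],
  [[0,0,0],[0,0,0]],
  [[0,0,0],[0,0,0]],
  [[0,0,0],[0,0,0]],
  [[0,0,0],[0,0,0]],
  [[0,0,0],[0,0,0]],
  [[0,0,0],[0,0,0]],
])

```text
time: 48.0
tool_pos: [0.52, 0.1973, 0.2635]
tool_rot: [3.142, -0.524, 1.717]
contact_force: [-0.3, 0.6, -0.4]
opening: 0.0594
grip_force: 0.0
```

```bash
python3 -c "
from h import *
go(tip(0)+.19*ca,RT)"
```

```text
t 48.0 tcp [0.52   0.1973 0.2635] rpy deg [180.  -30.   98.4] F [-0.3  0.6 -0.4] open 0.0594
shift [-2.134  0.044  2.647] turn [-0.0008 -0.0001  0.0015] shift in target axes [-2.134  0.045  2.647]
```

Next move lines up with the axis, then goes in 2.88 units to 118 mm and closes.

>>> send_rows([
  [[-0.71,0.01,0.88],[0,0,0]],
  [[-0.71,0.02,0.88],[0,0,0]],
  [[-0.71,0.02,0.88],[0,0,0]],
  [[0,0,0],[0,0,0]],
  [[0,0,0.8],[0,0,0]],
  [[0,0,0.8],[0,0,0]],
  [[0,0,0.7],[0,0,0]],
  [[0,0,0.4],[0,0,0]],
  [[0,0,0.18],[0,0,0]],
  [[0,0,0],[0,0,0]],
])

```text
time: 49.25
tool_pos: [0.5181, 0.2201, 0.1175]
tool_rot: [3.141, -0.524, 1.717]
contact_force: [-0.3, 0.1, 0.4]
opening: 0.0595
grip_force: 0.0
```

>>> send_rows([
  [[0,0,0],[0,0,0]],
  [[0,0,0],[0,0,0]],
  [[0,0,0],[0,0,0]],
  [[0,0,0],[0,0,0]],
  [[0,0,0],[0,0,0]],
  [[0,0,0],[0,0,0]],
  [[0,0,0],[0,0,0]],
  [[0,0,0],[0,0,0]],
  [[0,0,0],[0,0,0]],
  [[0,0,0],[0,0,0]],
], gripper=-1, force=35)

```text
time: 50.5
tool_pos: [0.518, 0.22, 0.1174]
tool_rot: [3.141, -0.524, 1.717]
contact_force: [1.0, -0.4, 1.0]
opening: 0.0253
grip_force: 35.0
```

>>> send_rows([
  [[0.4,0,-0.69],[0,0,0]],
  [[0.4,0,-0.69],[0,0,0]],
  [[0.4,0,-0.69],[0,0,0]],
  [[0.4,0,-0.69],[0,0,0]],
  [[0.4,0,-0.69],[0,0,0]],
  [[0.4,0,-0.69],[0,0,0]],
  [[0.4,0,-0.69],[0,0,0]],
  [[0.4,0,-0.69],[0,0,0]],
  [[0.4,0,-0.69],[0,0,0]],
  [[0.4,0,-0.69],[0,0,0]],
])

```text
time: 51.75
tool_pos: [0.5175, 0.2202, 0.3169]
tool_rot: [-3.14, -0.524, 1.716]
contact_force: [0.2, 0.3, -1.6]
opening: 0.0254
grip_force: 35.0
```

>>> send_rows([
  [[0,0,0],[0,-0.0834,0]],
  [[0,0,0],[0,-0.0834,0]],
  [[0,0,0],[0,-0.0834,0]],
  [[0,0,0],[0,-0.0834,0]],
  [[0,0,0],[0,0,0]],
  [[0,0,0],[0,0,0]],
  [[0,0,0],[0,0,0]],
  [[0,0,0],[0,0,0]],
  [[0,0,0],[0,0,0]],
  [[0,0,0],[0,0,0]],
])

```text
time: 53.0
tool_pos: [0.518, 0.2201, 0.3167]
tool_rot: [3.142, -0.0, 1.716]
contact_force: [-0.0, 0.4, -1.6]
opening: 0.0255
grip_force: 35.0
```

```bash
python3 -c "
from h import *
pot(); tipcheck('pics/tip5.png'); go([.525,.0015,.31],[np.pi,0,np.radians(98.4)])"
```

```text
felt px [262.5 107.6] 383 [0.9294 0.0998 0.016 ]
felt px [295.6 250.8] 541 [0.5265 0.0021 0.016 ]
felt px [465.6 289.9] 444 [ 0.4233 -0.461   0.016 ]
felt px [317.2 304.2] 223 [ 0.3822 -0.0578  0.016 ]
felt px [258.  321.6] 545 [0.3345 0.1011 0.016 ]
rim 244 0.5253 0.0013 0.046
proj end,tcp,tip [[314.2, 229.3], [314.3, 244.6], [314.5, 282.1]]
t 53.1 tcp [0.5179 0.2202 0.3167] rpy deg [180.    0.   98.4] F [-0.1  0.3 -0. ] open 0.0254
shift [-8.697 -0.992  0.27 ] turn [ 0.      0.     -0.0005] shift in target axes [-8.697 -0.999  0.27 ]
```

View pics/tip5.png

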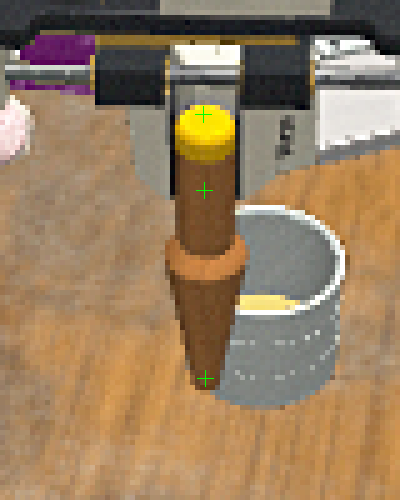

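The yellow cone is held straight, with its tip at (205,385) against a predicted (205,378). The pot hasn't moved. Over to the pot and dip.

>>> send_rows([
  [[-0.87,-0.1,0],[0,0,0]],
  [[-0.87,-0.1,0],[0,0,0]],
  [[-0.87,-0.1,0],[0,0,0]],
  [[-0.87,-0.1,0],[0,0,0]],
  [[-0.87,-0.1,0],[0,0,0]],
  [[-0.87,-0.1,0],[0,0,0]],
  [[-0.87,-0.1,0],[0,0,0]],
  [[-0.87,-0.1,0],[0,0,0]],
  [[-0.87,-0.1,0],[0,0,0]],
  [[-0.87,-0.1,0],[0,0,0]],
])

```text
time: 54.35
tool_pos: [0.5248, 0.0008, 0.3168]
tool_rot: [3.141, 0.0, 1.717]
contact_force: [-0.4, 0.4, -1.3]
opening: 0.0251
grip_force: 35.0
```

>>> send_rows([
  [[0,0,0],[0,0,0]],
  [[0,0,1],[0,0,0]],
  [[0,0,1],[0,0,0]],
  [[0,0,1],[0,0,0]],
  [[0,0,1],[0,0,0]],
  [[0,0,1],[0,0,0]],
  [[0,0,0.8],[0,0,0]],
  [[0,0,0.6],[0,0,0]],
  [[0,0,0.3],[0,0,0]],
  [[0,0,0.1],[0,0,0]],
])

```text
time: 55.6
tool_pos: [0.525, 0.0016, 0.1467]
tool_rot: [3.141, 0.0, 1.717]
contact_force: [-0.4, 0.3, -1.4]
opening: 0.0253
grip_force: 35.0
```

>>> send_rows([
  [[0,0,0.1],[0,0,0]],
  [[0,0,0.1],[0,0,0]],
  [[0,0,0.05],[0,0,0]],
  [[0,0,0.05],[0,0,0]],
  [[0,0,0],[0,0,0]],
  [[0,0,0],[0,0,0]],
  [[0,0,0],[0,0,0]],
  [[0,0,0],[0,0,0]],
  [[0,0,0],[0,0,0]],
  [[0,0,0],[0,0,0]],
])

```text
time: 56.85
tool_pos: [0.5248, 0.0014, 0.1393]
tool_rot: [3.142, 0.0, 1.717]
contact_force: [0.3, 0.6, -1.5]
opening: 0.0252
grip_force: 35.0
```

>>> send_rows([
  [[0,0,0.05],[0,0,0]],
  [[0,0,0.05],[0,0,0]],
  [[0,0,0.05],[0,0,0]],
  [[0,0,0.05],[0,0,0]],
  [[0,0,0],[0,0,0]],
  [[0,0,0],[0,0,0]],
  [[0,0,0],[0,0,0]],
  [[0,0,0],[0,0,0]],
  [[0,0,0],[0,0,0]],
  [[0,0,0],[0,0,0]],
])

```text
time: 58.1
tool_pos: [0.525, 0.0014, 0.1351]
tool_rot: [3.141, 0.0, 1.717]
contact_force: [-2.2, 0.1, 6.7]
opening: 0.0253
grip_force: 35.0
```

>>> send_rows([
  [[0,0,-0.3],[0,0,0]],
  [[0,0,-0.7],[0,0,0]],
  [[0,0,-0.8],[0,0,0]],
  [[0,0,-0.8],[0,0,0]],
  [[0,0,-0.8],[0,0,0]],
  [[0,0,-0.8],[0,0,0]],
  [[0,0,-0.8],[0,0,0]],
  [[0,0,-0.8],[0,0,0]],
  [[0,0,-0.4],[0,0,0]],
  [[0,0,0],[0,0,0]],
])

```text
time: 59.35
tool_pos: [0.525, 0.0014, 0.2896]
tool_rot: [3.141, 0.0, 1.717]
contact_force: [0.6, 0.0, -1.9]
opening: 0.0256
grip_force: 35.0
```

>>> send_rows([
  [[0,0,0],[0,0,0.11]],
  [[0,0,0],[0,0,0.11]],
  [[0,0,0],[0,0,0.11]],
  [[0,0,0],[0,0,0.11]],
  [[0,0,0],[0,0,0.11]],
  [[0,0,0],[0,0,0.11]],
  [[0,0,0],[0,0,0.1]],
  [[0,0,0],[0,0,0]],
  [[0,0,0],[0,0,0]],
  [[0,0,0],[0,0,0]],
])

```text
time: 60.6
tool_pos: [0.5247, 0.0015, 0.289]
tool_rot: [-3.141, 0.0, 0.525]
contact_force: [-0.4, 0.7, -1.5]
opening: 0.0253
grip_force: 35.0
```

```bash
python3 -c "
from h import *
go([.4448,-.2707,.156],[np.pi,0,np.radians(29.8)])"
```

```text
t 60.6 tcp [0.5247 0.0015 0.289 ] rpy deg [-180.     0.    30.1] F [-0.4  0.7 -1.5] open 0.0253
shift [-8.218  7.823  5.322] turn [-0.0001  0.0002  0.0028] shift in target axes [-8.185  7.858  5.32 ]
```

>>> send_rows([
  [[-0.82,0.78,0],[0,0,0]],
  [[-0.82,0.78,0],[0,0,0]],
  [[-0.82,0.78,0],[0,0,0]],
  [[-0.82,0.78,0],[0,0,0]],
  [[-0.82,0.78,0],[0,0,0]],
  [[-0.82,0.78,0],[0,0,0]],
  [[-0.82,0.78,0],[0,0,0]],
  [[-0.82,0.78,0],[0,0,0]],
  [[-0.82,0.78,0],[0,0,0]],
  [[-0.82,0.78,0],[0,0,0]],
])

```text
time: 61.85
tool_pos: [0.4442, -0.2707, 0.2893]
tool_rot: [3.141, -0.0, 0.524]
contact_force: [0.4, 0.4, -1.9]
opening: 0.0255
grip_force: 35.0
```

>>> send_rows([
  [[0,0,0],[0,0,0]],
  [[0,0,0.6],[0,0,0]],
  [[0,0,0.6],[0,0,0]],
  [[0,0,0],[0,0,0]],
  [[0,0,0],[0,0,0]],
  [[0,0,0],[0,0,0]],
  [[0,0,0],[0,0,0]],
  [[0,0,0],[0,0,0]],
  [[0,0,0],[0,0,0]],
  [[0,0,0],[0,0,0]],
])

```text
time: 63.1
tool_pos: [0.4445, -0.2699, 0.2593]
tool_rot: [3.142, 0.0, 0.523]
contact_force: [-0.4, -0.6, -0.9]
opening: 0.0252
grip_force: 35.0
```

```bash
python3 -c "
from h import *
go([.4448,-.2707,.156],[np.pi,0,np.radians(29.8)])
print(proj('side',[.4448,-.2707,.092]));tipcheck('pics/tip6.png')"
```

```text
t 63.1 tcp [ 0.4445 -0.2699  0.2593] rpy deg [180.   0.  30.] F [-0.4 -0.6 -0.9] open 0.0252
shift [-0.008  0.034  4.131] turn [0.     0.     0.0017] shift in target axes [-0.008  0.034  4.131]
[[364.88294421 199.44056027]]
proj end,tcp,tip [[369.2, 141.9], [368.2, 154.5], [365.9, 186.5]]
```

View pics/tip6.png

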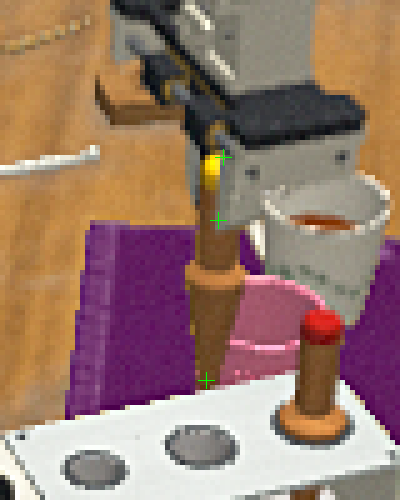

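The tip at (207,388) is above the medium mouth at (202,446), as predicted. Lowering.

>>> send_rows([
  [[0,0.03,0.8],[0,0,0]],
  [[0,0,0.8],[0,0,0]],
  [[0,0,0.8],[0,0,0]],
  [[0,0,0.7],[0,0,0]],
  [[0,0,0.5],[0,0,0]],
  [[0,0,0.4],[0,0,0]],
  [[0,0,0.1],[0,0,0]],
  [[0,0,0],[0,0,0]],
  [[0,0,0],[0,0,0]],
  [[0,0,0],[0,0,0]],
])

```text
time: 64.4
tool_pos: [0.4451, -0.2706, 0.1572]
tool_rot: [3.141, -0.0, 0.523]
contact_force: [-0.4, -0.3, -1.2]
opening: 0.0254
grip_force: 35.0
```

>>> send_rows([
  [[0,0,0.1],[0,0,0]],
  [[0,0,0.1],[0,0,0]],
  [[0,0,0.1],[0,0,0]],
  [[0,0,0.05],[0,0,0]],
  [[0,0,0.05],[0,0,0]],
  [[0,0,0],[0,0,0]],
  [[0,0,0],[0,0,0]],
  [[0,0,0],[0,0,0]],
  [[0,0,0],[0,0,0]],
  [[0,0,0],[0,0,0]],
])

```text
time: 65.65
tool_pos: [0.445, -0.2705, 0.1468]
tool_rot: [3.141, -0.0, 0.523]
contact_force: [0.1, -1.1, -2.0]
opening: 0.025
grip_force: 35.0
```

>>> send_rows([
  [[0,0,0.06],[0,0,0]],
  [[0,0,0.06],[0,0,0]],
  [[0,0,0.06],[0,0,0]],
  [[0,0,0.06],[0,0,0]],
  [[0,0,0],[0,0,0]],
  [[0,0,0],[0,0,0]],
  [[0,0,0],[0,0,0]],
  [[0,0,0],[0,0,0]],
  [[0,0,0],[0,0,0]],
  [[0,0,0],[0,0,0]],
])

```text
time: 66.9
tool_pos: [0.445, -0.2706, 0.1408]
tool_rot: [3.141, -0.0, 0.523]
contact_force: [0.3, -1.2, -1.8]
opening: 0.0254
grip_force: 35.0
```

>>> send_rows([
  [[0,0.02,0.06],[0,0,0]],
  [[0,0,0.05],[0,0,0]],
  [[0,0,0.05],[0,0,0]],
  [[0,0,0.04],[0,0,0]],
  [[0,0,0],[0,0,0]],
  [[0,0,0],[0,0,0]],
  [[0,0,0],[0,0,0]],
  [[0,0,0],[0,0,0]],
  [[0,0,0],[0,0,0]],
  [[0,0,0],[0,0,0]],
])

```text
time: 68.15
tool_pos: [0.4454, -0.2711, 0.136]
tool_rot: [3.141, -0.0, 0.523]
contact_force: [1.1, -0.1, 5.3]
opening: 0.0252
grip_force: 35.0
```

>>> send_rows([
  [[0,0,0.03],[0,0,0]],
  [[0,0,0.02],[0,0,0]],
  [[0,0,0],[0,0,0]],
  [[0,0,0],[0,0,0]],
  [[0,0,0],[0,0,0]],
  [[0,0,0],[0,0,0]],
  [[0,0,0],[0,0,0]],
  [[0,0,0],[0,0,0]],
  [[0,0,0],[0,0,0]],
  [[0,0,0],[0,0,0]],
])

```text
time: 69.4
tool_pos: [0.4456, -0.2712, 0.1358]
tool_rot: [3.14, -0.001, 0.523]
contact_force: [0.4, 1.5, 13.0]
opening: 0.0254
grip_force: 35.0
```

>>> send_rows([
  [[0,0,0],[0,0,0]],
  [[0,0,0],[0,0,0]],
  [[0,0,0],[0,0,0]],
  [[0,0,0],[0,0,0]],
  [[0,0,0],[0,0,0]],
  [[0,0,0],[0,0,0]],
  [[0,0,-0.4],[0,0,0]],
  [[0,0,-1],[0,0,0]],
  [[0,0,-1],[0,0,0]],
  [[0,0,-1],[0,0,0]],
], gripper=0.3)

```text
time: 70.65
tool_pos: [0.4452, -0.271, 0.2211]
tool_rot: [3.141, -0.0, 0.523]
contact_force: [0.1, -0.4, -0.2]
opening: 0.0599
grip_force: 0.0
```

>>> send_rows([
  [[0,0,-1],[0,0,0]],
  [[0,0,-1],[0,0,0]],
  [[0,0,-1],[0,0,0]],
  [[0,0,0],[0,0,0]],
  [[0,0,0],[0,0,0]],
  [[0,0,0],[0,0,0]],
  [[0,0,0],[0,0,0]],
  [[0,0,0],[0,0,0]],
  [[0,0,0],[0,0,0]],
  [[0,0,0],[0,0,0]],
])

```text
time: 71.9
tool_pos: [0.4452, -0.2709, 0.2945]
tool_rot: [3.142, 0.0, 0.523]
contact_force: [-0.3, 0.5, 0.1]
opening: 0.0596
grip_force: 0.0
```

```bash
python3 -W ignore -c "
from h import *
ck([.445,-.271,.017],'y','pics/side7.png'); ck([.378,-.309,.017],'r','pics/x.png'); print(robot.observe()['contact_force'])"
```

```text
side pred (np.float64(366.4007633799954), np.float64(177.90317984402157)) seen 366.1320754716981 180.75471698113208 53 zmax 0.17116513911844078 [ 0.4448 -0.2641  0.1662]
top pred (np.float64(404.8301295635729), np.float64(278.45533010301335)) seen 0 0 0 zmax 0 [nan nan nan]
side pred (np.float64(389.2908114488371), np.float64(173.30244654511918)) seen 388.85185185185185 175.83333333333334 54 zmax 0.1720874753678882 [ 0.3786 -0.3119  0.1609]
top pred (np.float64(420.60757444119264), np.float64(306.014278529542)) seen 419.5542168674699 304.9156626506024 83 zmax 0.17438940389600732 [ 0.3807 -0.3076  0.1658]
[-1.37988104  1.26118607 -0.77863415]
```

View pics/side7.png

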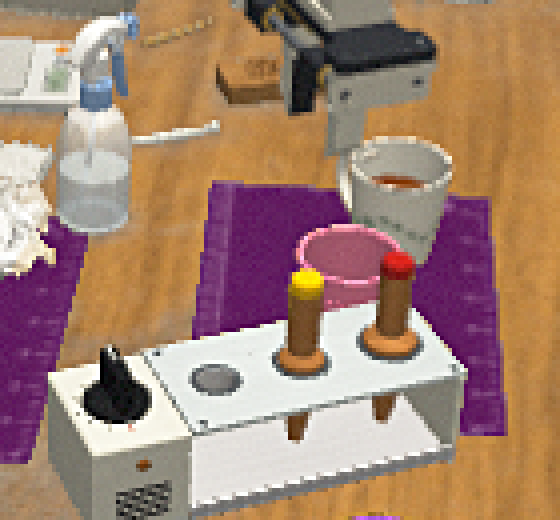

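Both cones stand upright and seated in their own sockets: yellow end at (307,280), red end at (397,262), with end heights of 0.171 and 0.172. The dial still points to the back, at six clicks, and there was no small cone in the rack. I'm handing in.

```bash
python3 -c "
from cell import robot
print(robot.hand_in())"
```

```text
the job is handed in; nothing more can be done
None
```

I set the dial to six clicks and dipped the large and medium cones to the felt, then stood each one home in its own socket; the small cone was missing from the rack, and I've handed the job in (no verdict came back).

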